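# Find the unbolted well cover in the sewing deck and open it

### The job

One of the four identical flush covers in the sewing deck has been left unbolted: press lightly on the black pads to find the cover that rocks, then tip it and push it right open with the fingertips, without gripping it, so that it stands upright on its pin (or leans a little back), and leave it like that so I can get at the bobbins. Do not force the covers that stay firm, and do not move or knock over any of the things standing on the deck and the table.

Things in the scene. Friction and masses are not known exactly. Their poses are not given: they have to be found in the camera images.
- deck: the sewing deck: a fixed plywood box 290 mm deep (x), 520 mm wide (y), 100 mm high, with four identical flush aluminium covers in a row, 125 mm apart. Origin at the centre of its underside, on the table; x points away from the robot, square to the row, y along the row to the left, z up. Small things stand on the 41 mm strips between the covers and on the far strip, beyond the covers
- pad1 (a point): centre of the round black pad (24 mm across) on the leftmost cover (largest deck y), level with its top face; a place on the deck, it stays when the cover tips. Cover: 160 mm (deck x) by 80 mm (deck y), 5 mm thick, 2 mm gaps, over a well 80 mm deep. Its level pivot pin runs along deck y, 42 mm nearer the robot than this point; the cover reaches 60 mm beyond the pin and 100 mm to the near side of it
- pad2 (a point): centre of the round black pad (24 mm across) on the second from the left cover, level with its top face; a place on the deck, it stays when the cover tips. Cover: 160 mm (deck x) by 80 mm (deck y), 5 mm thick, 2 mm gaps, over a well 80 mm deep. Its level pivot pin runs along deck y, 42 mm nearer the robot than this point; the cover reaches 60 mm beyond the pin and 100 mm to the near side of it
- pad3 (a point): centre of the round black pad (24 mm across) on the third from the left cover, level with its top face; a place on the deck, it stays when the cover tips. Cover: 160 mm (deck x) by 80 mm (deck y), 5 mm thick, 2 mm gaps, over a well 80 mm deep. Its level pivot pin runs along deck y, 42 mm nearer the robot than this point; the cover reaches 60 mm beyond the pin and 100 mm to the near side of it
- pad4 (a point): centre of the round black pad (24 mm across) on the rightmost cover, level with its top face; a place on the deck, it stays when the cover tips. Cover: 160 mm (deck x) by 80 mm (deck y), 5 mm thick, 2 mm gaps, over a well 80 mm deep. Its level pivot pin runs along deck y, 42 mm nearer the robot than this point; the cover reaches 60 mm beyond the pin and 100 mm to the near side of it
- loose_cover (a joint): angle in rad of the one unbolted cover, whichever of the four it is: 0 shut and flush, growing as its pad end sinks into the well and its long near end rises; 1.57 upright on its pin; stops at 1.92, leaning away from the robot. It turns stiffly (2 to 5 N on the pad) and stays as left. The three bolted covers sit on rubber washers: 1 mm straight down per 8 N, and they spring back
- bobbin: a small steel bobbin wound with red thread, 21 mm across and 11 mm high, standing on the deck; origin at the centre of its underside; leave alone
- bobbin2: the same bobbin wound with yellow thread, on the deck; leave alone
- spool: a white thread spool with blue thread, 28 mm across and 34 mm high, upright on the deck; origin at the centre of its underside; leave alone
- wax_tin: a round metal tin, 51 mm across and 18 mm high, on the far strip of the deck; origin at the centre of its underside; leave alone
- rivet_cup: a small white open cup, 48 mm across and 28 mm high, on the far strip of the deck; origin at the centre of its underside; leave alone
- cone_a: a white cone of thread with a green tip, 62 mm across and 142 mm high, on the table left of the deck; origin at the centre of its underside; leave alone
- cone_b: the same cone in grey thread, beside it; leave alone
- maul: a maul standing on its white head, 60 mm across and 205 mm high, on the table right of the deck; origin at the centre of its underside; leave alone

How it is judged:
By the outcome, as a careful person would: the job done as asked, in the order asked, and still so for the second after the job is handed in, with the robot touching nothing.
It also fails if it takes over 54 s, if anything falls off the work surface, if the arm or the gripper's body presses on something with over 40 N, if the wrist force passes 120 N, or if a joint passes its speed limit or range.

### The arm

A 6-joint arm with a two-finger parallel gripper is mounted at the origin on the work surface. World frame = base frame: x ahead of the robot, y to its left, z up, the work surface at z = 0. Lengths are in mm, angles in rad, forces in N, time in s.
With the tool pointing down it reaches from about 350 to 875 mm from the base axis. Payload 4.2 kg.
Tool frame: the origin (TCP) lies at the very end of the fingers, on their centre line; the grasp point (between the pads) lies arm.grip_depth behind it (arm.grip_depth is the distance from the TCP to the grasp point, in mm); x points along the fingers, y is the direction in which the jaws open and shut, and the axes are right-handed (so a half turn about x gives the same grasp; the last joint's range is limited). The gripper opens to 85 mm and grips with 20 to 120 N. Pads are 22 mm wide; open, the fingers measure 114 mm over their backs; the gripper's body (76 mm by 85 mm) begins 54 mm behind the grasp point. The pads swing forward as they close: fully open they stand 13 mm farther back than shut.
Start: joints at [1.524, 0.385, 0.008, 0, -1.194, -0.259], TCP at [188.128, 595.992, 198.212] pointing down, gripper open.
Joint ranges: [-3.14, 3.14], [-1.21, 2.06], [-1.07, 1.41], [-3.16, 2.05], [-2.99, -0.16], [-3.1, 3.1]. Speed limits (rad/s): [2.79, 2.79, 3.14, 3.14, 3.14, 3.14].

### API

Orientations are given as a unit quaternion [x, y, z, w].
In Python, from bench import arm, get_image, models gives the robot as it stands.
- The arm moves only by the tool arm_command, never from a script. Its argument "rows" is a list of rows, each an object of numbers: "dx", "dy", "dz": the shift along the tool's x, y, z in m; "wx", "wy", "wz": the turn, a rotation vector about the tool's x, y, z in degrees; "gripper": the closure, from -1 (fully open) to 1 (shut). A call has exactly 8 rows; each row is the pose to reach, as a shift and turn from the pose measured when the call began, along the tool's axes at that moment; what a row does not reach only later rows make up. A row lasts 1/10 s, in which the tool goes at most 50 mm and 8.59 degrees, less where a joint would pass 70% of its speed; a pose out of reach is approached as far as the arm can. A call with a gripper value outside its range is refused whole. The fingers move at their own pace and stop on an object; the grip force is fixed at half the most. Time passes only in rows, so rows that repeat a pose let the fingers close, or fill a call up. It gives the time, the measured TCP pose, the force and the opening at its end, in the units of the state.
- arm.read_state(): the state, without advancing time (a new reading comes with each control period).
- get_image(name): name is "scene" or "top" or "wrist"; returns a dict with "img" (400x640x3 uint8, red, green, blue), "K" (3x3 intrinsics, pixels), "rvec" (rotation vector, rad) and "tvec" (3), from world to camera coordinates, as OpenCV has them; the wrist camera has in their place "T_tool_cam" (4x4, takes a point from camera to tool coordinates, whose origin is the TCP and whose axes are the tool frame's). Camera axes: x right, y down, z forward; pixel columns grow to the right and rows downward; lengths in mm; the calibration is good to about 2 mm. A picture is of the moment at which its call begins: read the wrist's pose just before it. There is no depth.
- arm.job_done(): hands the job in, once; it reports no verdict.
Trained networks look in the newest picture that a camera, given by its name, has taken for a name from the list of things; names that differ only in an ending like _2 or _b are one class to them, and where a whole thing is asked for, a point or a joint stands for the part that bears it (a point fixed in the world has none). Each returns a list of dicts, best first, with "conf" (0 to 1); they miss things now and then, are a little off and sometimes report something else, mostly with a low value. They report only what shows in the picture. A call takes as long as a camera call.
- models.cut_out(camera, query): "mask" (400x640 bool, what is visible of it) and "extent" ([left, top, right, bottom] in pixels, round what is visible of it).
The state is a dict: "clock": time; "joints": joint angles; "joint_vel": joint speeds; "joint_efforts": joint torques, N m; "position": TCP position; "ee_rot": TCP orientation; "contact_force": force on the tool from outside, world axes, zero at the start; "wrist_torque": the same for the moment, N m; "gripper_width": finger opening in mm.
Only numpy, scipy, OpenCV 4.12 (cv2) and the standard library are available. Lean on these libraries where they do the work, as an engineer would, in place of code of your own. Each camera call takes 0.05 s, during which the arm holds its last target.

## Working session

There is one attempt and no reset: what is moved stays moved. The work goes in short steps, Python scripts to look and compute and a tool call to move; the robot and the scene stay as the last step left them, time stands still between calls to the robot, and variables do not carry over. Pictures are saved under pics/ and viewed, and the job is handed in when it is done.

Besides the shell and the picture viewer there is one more tool, called after ">>>" as name(argument=value, ...), one argument or row to a line, values as JSON. arm_command: Moves the arm, as the interface text tells. Its arguments: {"type":"object","properties":{"rows":{"type":"array"}},"required":["rows"]}

```bash
mkdir -p pics; ls
python3 - <<'E'
from bench import arm,get_image,models
import cv2,numpy as np
print(arm.read_state()); print(arm.grip_depth)
for n in("scene","top"):
    d=get_image(n); cv2.imwrite(f"pics/{n}0.png",d["img"][:,:,::-1]); print(n,d["K"],d["rvec"],d["tvec"])
    np.savez(f"{n}.npz",**{k:np.array(v) for k,v in d.items()})
print(arm.read_state()["clock"])
E
```

```text
pics
{'clock': 0.0, 'joints': array([ 1.52362545e+00,  3.85598440e-01,  6.61162201e-03, -4.97571839e-04,
       -1.19401273e+00, -2.58595588e-01]), 'joint_vel': array([ 0.00171584, -0.00185845,  0.0014498 , -0.00039248, -0.00043895,
       -0.00026865]), 'joint_efforts': array([-6.51799928e-04, -3.92291486e+01,  1.88401580e+01,  4.18607309e+00,
       -4.63016637e-03,  3.71000963e-07]), 'position': array([187.93006715, 595.37818596, 197.09104889]), 'ee_rot': array([-0.69876843,  0.10854007,  0.69892923,  0.10695636]), 'contact_force': array([ 0.17714878,  0.21622982, -0.38340828]), 'wrist_torque': array([ 0.02382998, -0.01186364,  0.0059843 ]), 'gripper_width': 85.19211185083978}
18.700000000000003
scene [[418.02429003   0.         324.83403616]
 [  0.         418.02429003 196.38964965]
 [  0.           0.           1.        ]] [ 2.10963608  1.3907309  -0.47402597] [-246.4326749  -348.55701253 1509.65483407]
top [[363.96768926   0.         317.05614913]
 [  0.         363.96768926 202.32967072]
 [  0.           0.           1.        ]] [ 2.15635433 -2.17371321  0.16846765] [  -8.8359658   594.18332994 1132.49395542]
0.1
```

View pics/scene0.png

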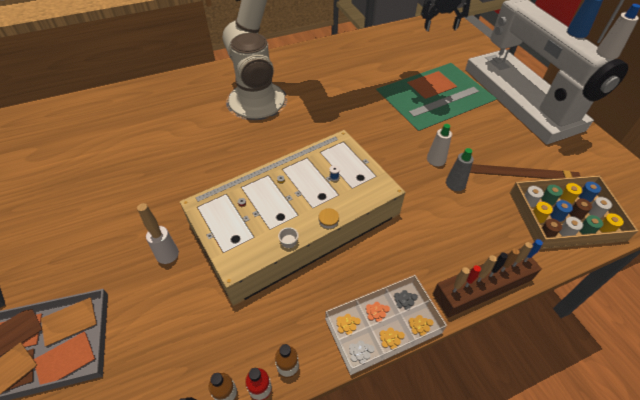

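View pics/top0.png

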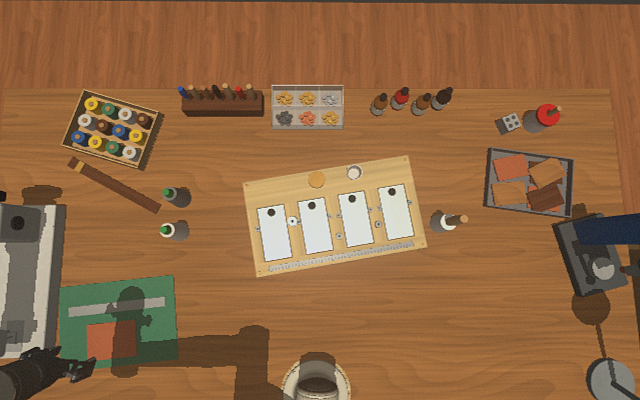

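```bash
cat > h.py <<'E'
import numpy as np,cv2
def load(n): return dict(np.load(f"{n}.npz"))
def ray(d,uv,z):
    R=cv2.Rodrigues(d["rvec"])[0];t=d["tvec"].ravel()
    c=-R.T@t; v=R.T@np.linalg.inv(d["K"])@np.array([uv[0],uv[1],1.])
    return c+v*(z-c[2])/v[2]
def proj(d,P): return cv2.projectPoints(np.array(P,float).reshape(-1,3),d["rvec"],d["tvec"],d["K"],None)[0].reshape(-1,2)
E
python3 - <<'E'
from h import *
for n,box in(("top",(240,150,430,280)),("scene",(180,130,410,300))):
    d=load(n); im=d["img"]; x0,y0,x1,y1=box
    g=im[y0:y1,x0:x1].max(2)
    N,l,s,c=cv2.connectedComponentsWithStats((g<50).astype(np.uint8))
    for i in range(1,N):
        if s[i,4]>12:
            uv=c[i]+[x0,y0]; print(n,uv.round(1),s[i],ray(d,uv,100).round(1))
    k=4 if n=="top" else 3.4
    cv2.imwrite(f"pics/{n}_z.png",cv2.resize(im[y0:y1,x0:x1,::-1],None,fx=k,fy=k,interpolation=cv2.INTER_CUBIC))
E
```

```text
scene [360.2 177.4] [177  46   7   4  22] [555.8 131.8 100. ]
scene [321.6 196.1] [139  64   6   5  25] [575.1   7.9 100. ]
scene [280.2 216.6] [97 84  7  6 31] [ 595.8 -115.2  100. ]
scene [315.5 259.4] [ 65  88 147  82 246] [745.7 -80.9 100. ]
scene [235.2 238.7] [ 52 106   7   6  35] [ 615.9 -238.5  100. ]
```

Run:
```python
from bench import arm,get_image,models
from h import *
for q in("bobbin","spool","wax_tin","rivet_cup","maul","cone_a","deck"):
  for c in("top",) if q!="bobbin" else ("top","scene"):
    d=load(c)
    for r in models.cut_out(c,q)[:3]:
        ys,xs=np.nonzero(r["mask"]); 
        z={"bobbin":111,"spool":134,"wax_tin":118,"rivet_cup":128}.get(q,100)
        print(q,c,round(r["conf"],2),r["extent"],len(xs),ray(d,(xs.mean(),ys.mean()),z).round(0) if len(xs) else '')
print(arm.read_state()["clock"])
```

```text
bobbin scene 0.32 [137.7, 201.6, 176.4, 263.3] 1180 [ 544. -410.  111.]
spool top 0.61 [289.0, 218.8, 300.7, 228.5] 85 [525.  61. 134.]
wax_tin top 0.64 [304.6, 173.3, 325.5, 191.3] 196 [652. -10. 118.]
rivet_cup top 0.59 [348.2, 165.6, 361.4, 180.9] 192 [ 674. -125.  128.]
maul top 0.96 [435.4, 213.4, 467.0, 234.4] 522 [ 523. -407.  100.]
maul top 0.53 [243.0, 154.2, 430.0, 277.9] 9893 [551. -59. 100.]
cone_a top 0.92 [161.0, 223.2, 190.1, 241.2] 454 [502. 413. 100.]
cone_a top 0.73 [161.2, 184.2, 189.7, 208.8] 428 [608. 413. 100.]
deck top 0.93 [244.6, 156.8, 428.4, 277.3] 9621 [551. -61. 100.]
deck top 0.26 [159.1, 182.1, 190.1, 210.1] 409 [609. 412. 100.]
0.5
```

View pics/top_z.png

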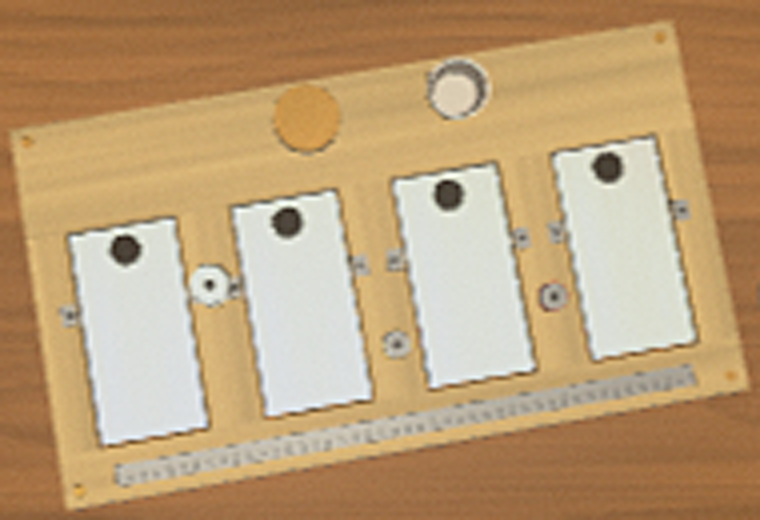

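View pics/scene_z.png

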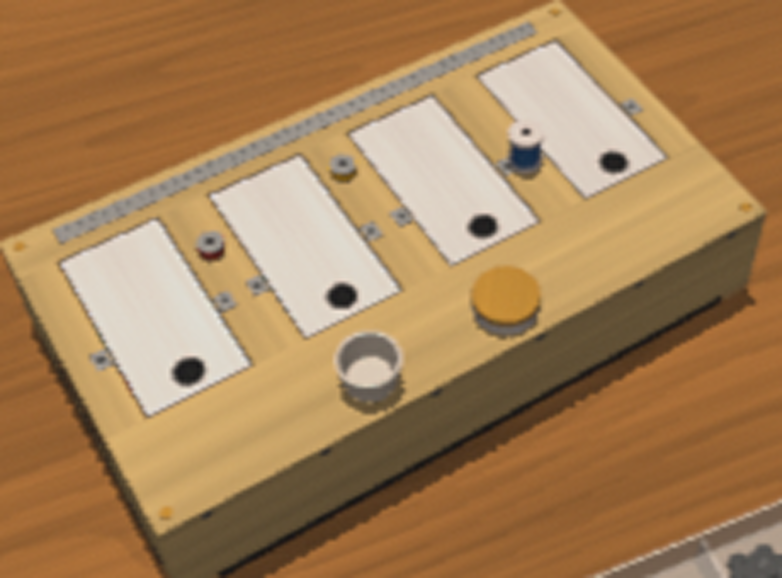

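```bash
cat >> h.py <<'E'
from scipy.spatial.transform import Rotation as Ro
def rows_to(s,target,Rt):
    R=Ro.from_quat(s["ee_rot"]).as_matrix()
    d=R.T@(np.array(target)-s["position"])/1000
    w=Ro.from_matrix(R.T@Rt).as_rotvec(degrees=True)
    return d.round(4),w.round(2)
E
python3 - <<'E'
from h import *
from bench import arm
d=load("top"); im=d["img"]
for u,v in((271,212),(312,205),(352,198.5),(392,191.5)):
    u0,v0=int(u)-8,int(v)-8
    p=im[v0:v0+17,u0:u0+17].min(2).astype(float)
    w=np.clip(130-p,0,None); 
    yy,xx=np.mgrid[v0:v0+17,u0:u0+17]; m=(xx-u)**2+(yy-v)**2<36; w=w*m
    uv=((w*xx).sum()/w.sum(),(w*yy).sum()/w.sum()); print(np.round(uv,1),ray(d,uv,100).round(1))
s=arm.read_state(); print(Ro.from_quat(s["ee_rot"]).as_matrix().round(3))
E
```

```text
[270.8 211.8] [558.1 128.3 100. ]
[311.3 204.9] [578.2   5.5 100. ]
[351.6 198. ] [ 598.7 -117.9  100. ]
[391.5 191.3] [ 618.9 -241.4  100. ]
[[-0.    -0.301 -0.954]
 [-0.    -0.954  0.301]
 [-1.     0.     0.   ]]
```

```bash
cat >> h.py <<'E'
DY=np.array([-.161,.987,0]);DY/=np.linalg.norm(DY);DX=np.array([DY[1],-DY[0],0])
RT=np.stack([[0,0,-1.],-DY,-DX],1)
PADS=np.array([[557,130,100],[576.7,6.7,100],[597.3,-116.5,100],[617.4,-240,100.]])
E
python3 - <<'E'
from h import *
from bench import arm
s=arm.read_state()
print(rows_to(s,PADS[0]+[0,0,60],RT), rows_to(s,[188,596,230],RT))
E
```

```text
(array([ 0.0382,  0.3333, -0.4921]), array([-26.79,   0.  ,  -0.  ])) (array([-0.0318,  0.    ,  0.0001]), array([-26.79,   0.  ,  -0.  ]))
```

>>> arm_command(
  rows=[
    {"dx":-0.03,"dy":0.0,"dz":0,"wx":-4,"gripper":1},
    {"dx":-0.03,"dy":0.025,"dz":-0.037,"wx":-8,"gripper":1},
    {"dx":-0.03,"dy":0.052,"dz":-0.077,"wx":-12,"gripper":1},
    {"dx":-0.03,"dy":0.079,"dz":-0.117,"wx":-16,"gripper":1},
    {"dx":-0.03,"dy":0.106,"dz":-0.157,"wx":-20,"gripper":1},
    {"dx":-0.03,"dy":0.133,"dz":-0.197,"wx":-24,"gripper":1},
    {"dx":-0.03,"dy":0.16,"dz":-0.237,"wx":-26.8,"gripper":1},
    {"dx":-0.03,"dy":0.187,"dz":-0.277,"wx":-26.8,"gripper":1},
  ],
)

```text
validation failed for argument at $.ro...
```

```bash
cat > nxt.py <<'E'
import sys
from h import *
from bench import arm
s=arm.read_state()
i=int(sys.argv[1])-1; off=[float(a) for a in sys.argv[2:5]]  # deck x, deck y, z(from deck top)
t=PADS[i]+off[0]*DX+off[1]*DY+[0,0,off[2]]
p=s["position"]-PADS[i]
print("t",round(s["clock"],2),"pos",s["position"].round(1),"rel deck",round(p@DX,1),round(p@DY,1),round(p[2],2),"F",s["contact_force"].round(2),"w",round(s["gripper_width"],1))
print(*rows_to(s,t,RT))
E
python3 nxt.py 1 0 0 40
```

```text
t 0.5 pos [188.1 596.  198.2] rel deck -289.0 519.3 98.17 F [0.4  0.84 1.46] w 85.5
[ 0.0582  0.3333 -0.4921] [-26.79   0.    -0.  ]
```

>>> arm_command(
  rows=[
    {"dx":-0.03,"dy":0.0,"dz":0.0,"wx":-4.0,"wy":0.0,"wz":0.0,"gripper":1.0},
    {"dx":-0.03,"dy":0.025,"dz":-0.037,"wx":-8.0,"wy":0.0,"wz":0.0,"gripper":1.0},
    {"dx":-0.03,"dy":0.052,"dz":-0.077,"wx":-12.0,"wy":0.0,"wz":0.0,"gripper":1.0},
    {"dx":-0.03,"dy":0.079,"dz":-0.117,"wx":-16.0,"wy":0.0,"wz":0.0,"gripper":1.0},
    {"dx":-0.03,"dy":0.106,"dz":-0.157,"wx":-20.0,"wy":0.0,"wz":0.0,"gripper":1.0},
    {"dx":-0.03,"dy":0.133,"dz":-0.197,"wx":-24.0,"wy":0.0,"wz":0.0,"gripper":1.0},
    {"dx":-0.03,"dy":0.16,"dz":-0.237,"wx":-26.8,"wy":0.0,"wz":0.0,"gripper":1.0},
    {"dx":-0.03,"dy":0.187,"dz":-0.277,"wx":-26.8,"wy":0.0,"wz":0.0,"gripper":1.0},
  ],
)

```text
clock: 1.3
position: [396.8, 332.6, 228.6]
ee_rot: [0.705, 0.058, -0.705, 0.057]
contact_force: [0.8, 1.2, 0.6]
gripper_width: 0.3
```

```bash
python3 nxt.py 1 0 0 40
```

```text
t 1.3 pos [396.8 332.6 228.6] rel deck -125.5 225.8 128.6 F [0.82 1.2  0.6 ] w 0.3
[ 0.0886  0.226  -0.1251] [ 0.09 -0.04  0.03]
```

>>> arm_command(
  rows=[
    {"dx":0.0,"dy":0.04,"dz":-0.022,"wx":0.0,"wy":0.0,"wz":0.0,"gripper":1.0},
    {"dx":0.0,"dy":0.08,"dz":-0.044,"wx":0.0,"wy":0.0,"wz":0.0,"gripper":1.0},
    {"dx":0.01,"dy":0.12,"dz":-0.066,"wx":0.0,"wy":0.0,"wz":0.0,"gripper":1.0},
    {"dx":0.03,"dy":0.16,"dz":-0.088,"wx":0.0,"wy":0.0,"wz":0.0,"gripper":1.0},
    {"dx":0.06,"dy":0.2,"dz":-0.11,"wx":0.0,"wy":0.0,"wz":0.0,"gripper":1.0},
    {"dx":0.09,"dy":0.226,"dz":-0.125,"wx":0.0,"wy":0.0,"wz":0.0,"gripper":1.0},
    {"dx":0.115,"dy":0.226,"dz":-0.125,"wx":0.0,"wy":0.0,"wz":0.0,"gripper":1.0},
    {"dx":0.12,"dy":0.226,"dz":-0.125,"wx":0.0,"wy":0.0,"wz":0.0,"gripper":1.0},
  ],
)

```text
clock: 2.1
position: [555.2, 128.0, 105.1]
ee_rot: [-0.703, -0.056, 0.707, -0.057]
contact_force: [-0.2, 0.3, -0.6]
gripper_width: -0.0
```

```bash
python3 nxt.py 1 0 0 0
python3 - <<'E'
from bench import get_image
import cv2
cv2.imwrite("pics/w1.png",get_image("wrist")["img"][:,:,::-1]);cv2.imwrite("pics/s1.png",get_image("scene")["img"][100:320,150:440,::-1])
E
```

```text
t 2.1 pos [555.2 128.  105.1] rel deck -2.1 -1.7 5.09 F [-0.17  0.34 -0.6 ] w -0.0
[ 0.0051 -0.0017 -0.0021] [-0.07  0.36 -0.06]
```

View pics/w1.png

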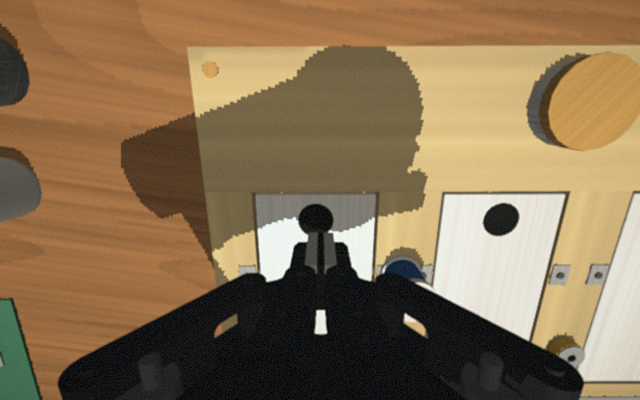

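View pics/s1.png

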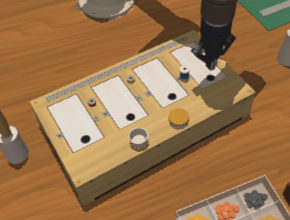

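Run:
```python
from h import *
from bench import arm,get_image
s=arm.read_state(); d=get_image("wrist"); T=np.array(d["T_tool_cam"]);K=d["K"]
R=Ro.from_quat(s["ee_rot"]).as_matrix()
Rc=R@T[:3,:3]; c=R@T[:3,3]+s["position"]
for uv in((316,219),(501,219)):
    v=Rc@np.linalg.inv(K)@[*uv,1]; P=c+v*(100-c[2])/v[2]; print(P.round(1))
q=np.linalg.inv(T)@[0,0,0,1]; print((K@q[:3])[:2]/q[2])
print(c.round(0), s["clock"])
```

```text
[558.5 132.8 100. ]
[579.2   7.7 100. ]
[319.72147785 226.54905799]
[628. 142. 284.] 2.2
```

>>> arm_command(
  rows=[
    {"dx":0.001,"dy":-0.002,"dz":-0.003,"wx":0.0,"wy":0.4,"wz":0.0,"gripper":1.0},
    {"dx":0.002,"dy":-0.002,"dz":-0.003,"wx":0.0,"wy":0.4,"wz":0.0,"gripper":1.0},
    {"dx":0.003,"dy":-0.002,"dz":-0.003,"wx":0.0,"wy":0.4,"wz":0.0,"gripper":1.0},
    {"dx":0.004,"dy":-0.002,"dz":-0.003,"wx":0.0,"wy":0.4,"wz":0.0,"gripper":1.0},
    {"dx":0.005,"dy":-0.002,"dz":-0.003,"wx":0.0,"wy":0.4,"wz":0.0,"gripper":1.0},
    {"dx":0.0055,"dy":-0.002,"dz":-0.003,"wx":0.0,"wy":0.4,"wz":0.0,"gripper":1.0},
    {"dx":0.006,"dy":-0.002,"dz":-0.003,"wx":0.0,"wy":0.4,"wz":0.0,"gripper":1.0},
    {"dx":0.006,"dy":-0.002,"dz":-0.003,"wx":0.0,"wy":0.4,"wz":0.0,"gripper":1.0},
  ],
)

```text
clock: 3.05
position: [560.1, 133.0, 103.4]
ee_rot: [0.708, 0.058, -0.702, 0.058]
contact_force: [0.6, -0.7, -1.0]
gripper_width: 0.0
```

```bash
python3 nxt.py 1 0 0 0
```

```text
t 3.05 pos [560.1 133.  103.4] rel deck 3.5 2.5 3.42 F [ 0.61 -0.68 -0.96] w 0.0
[0.0034 0.0024 0.0036] [ 0.15 -0.5   0.02]
```

```bash
for i in 1 2 3; do python3 - <<'E'
from bench import get_image
get_image("wrist")
E
python3 nxt.py 1 0 0 0; done
```

```text
t 3.1 pos [560.1 133.  103.5] rel deck 3.6 2.5 3.46 F [0.21 0.7  0.32] w 0.1
[0.0034 0.0025 0.0036] [ 0.15 -0.51  0.02]
t 3.15 pos [560.2 133.  103.5] rel deck 3.6 2.5 3.49 F [-0.12  0.6   0.72] w 0.0
[0.0035 0.0025 0.0036] [ 0.15 -0.51  0.03]
t 3.2 pos [560.2 133.1 103.5] rel deck 3.6 2.5 3.54 F [-0.3  -0.31  0.14] w -0.0
[0.0035 0.0025 0.0037] [ 0.15 -0.52  0.03]
```

>>> arm_command(
  rows=[
    {"dx":0.001,"dy":0.002,"dz":0.0025,"wx":0.0,"wy":-0.5,"wz":0.0,"gripper":1.0},
    {"dx":0.002,"dy":0.002,"dz":0.0025,"wx":0.0,"wy":-0.5,"wz":0.0,"gripper":1.0},
    {"dx":0.003,"dy":0.002,"dz":0.0025,"wx":0.0,"wy":-0.5,"wz":0.0,"gripper":1.0},
    {"dx":0.004,"dy":0.002,"dz":0.0025,"wx":0.0,"wy":-0.5,"wz":0.0,"gripper":1.0},
    {"dx":0.0045,"dy":0.002,"dz":0.0025,"wx":0.0,"wy":-0.5,"wz":0.0,"gripper":1.0},
    {"dx":0.0045,"dy":0.002,"dz":0.0025,"wx":0.0,"wy":-0.5,"wz":0.0,"gripper":1.0},
    {"dx":0.0045,"dy":0.002,"dz":0.0025,"wx":0.0,"wy":-0.5,"wz":0.0,"gripper":1.0},
    {"dx":0.0045,"dy":0.002,"dz":0.0025,"wx":0.0,"wy":-0.5,"wz":0.0,"gripper":1.0},
  ],
)

```text
clock: 4.0
position: [558.1, 130.7, 99.1]
ee_rot: [0.705, 0.058, -0.705, 0.058]
contact_force: [-0.2, 0.2, 0.1]
gripper_width: 0.1
```

```bash
python3 nxt.py 1 0 0 0
```

```text
t 4.0 pos [558.1 130.7  99.1] rel deck 1.2 0.5 -0.94 F [-0.18  0.17  0.07] w 0.1
[-0.0009  0.0005  0.0012] [ 0.16 -0.02  0.03]
```

>>> arm_command(
  rows=[
    {"dx":0.0005,"dy":0.0,"dz":0.0,"wx":0.0,"wy":0.0,"wz":0.0,"gripper":1.0},
    {"dx":0.001,"dy":0.0,"dz":0.0,"wx":0.0,"wy":0.0,"wz":0.0,"gripper":1.0},
    {"dx":0.0015,"dy":0.0,"dz":0.0,"wx":0.0,"wy":0.0,"wz":0.0,"gripper":1.0},
    {"dx":0.002,"dy":0.0,"dz":0.0,"wx":0.0,"wy":0.0,"wz":0.0,"gripper":1.0},
    {"dx":0.002,"dy":0.0,"dz":0.0,"wx":0.0,"wy":0.0,"wz":0.0,"gripper":1.0},
    {"dx":0.002,"dy":0.0,"dz":0.0,"wx":0.0,"wy":0.0,"wz":0.0,"gripper":1.0},
    {"dx":0.002,"dy":0.0,"dz":0.0,"wx":0.0,"wy":0.0,"wz":0.0,"gripper":1.0},
    {"dx":0.002,"dy":0.0,"dz":0.0,"wx":0.0,"wy":0.0,"wz":0.0,"gripper":1.0},
  ],
)

```text
clock: 4.8
position: [558.1, 130.7, 97.1]
ee_rot: [0.705, 0.058, -0.705, 0.058]
contact_force: [-0.4, 0.3, 0.2]
gripper_width: -0.1
```

```bash
python3 nxt.py 1 0 0 0;python3 - <<'E'
from bench import get_image
import cv2
cv2.imwrite("pics/w2.png",get_image("wrist")["img"][:,:,::-1])
E
python3 nxt.py 1 0 0 0
```

```text
t 4.8 pos [558.1 130.7  97.1] rel deck 1.2 0.5 -2.9 F [-0.4   0.3   0.19] w -0.1
[-0.0029  0.0005  0.0012] [ 0.16 -0.03  0.03]
t 4.85 pos [558.1 130.7  97.1] rel deck 1.2 0.5 -2.92 F [-0.06  0.   -0.88] w -0.1
[-0.0029  0.0005  0.0012] [ 0.16 -0.03  0.03]
```

View pics/w2.png

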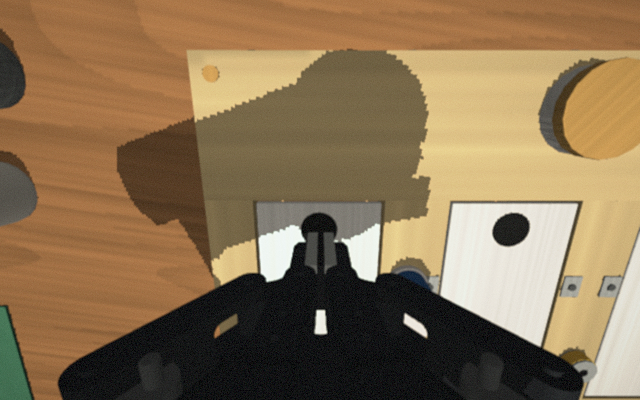

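>>> arm_command(
  rows=[
    {"dx":0.0005,"dy":0.0,"dz":0.0,"wx":0.0,"wy":0.0,"wz":0.0,"gripper":1.0},
    {"dx":0.001,"dy":0.0,"dz":0.0,"wx":0.0,"wy":0.0,"wz":0.0,"gripper":1.0},
    {"dx":0.0015,"dy":0.0,"dz":0.0,"wx":0.0,"wy":0.0,"wz":0.0,"gripper":1.0},
    {"dx":0.002,"dy":0.0,"dz":0.0,"wx":0.0,"wy":0.0,"wz":0.0,"gripper":1.0},
    {"dx":0.002,"dy":0.0,"dz":0.0,"wx":0.0,"wy":0.0,"wz":0.0,"gripper":1.0},
    {"dx":0.002,"dy":0.0,"dz":0.0,"wx":0.0,"wy":0.0,"wz":0.0,"gripper":1.0},
    {"dx":0.002,"dy":0.0,"dz":0.0,"wx":0.0,"wy":0.0,"wz":0.0,"gripper":1.0},
    {"dx":0.002,"dy":0.0,"dz":0.0,"wx":0.0,"wy":0.0,"wz":0.0,"gripper":1.0},
  ],
)

```text
clock: 5.65
position: [558.1, 130.7, 95.1]
ee_rot: [0.705, 0.058, -0.705, 0.058]
contact_force: [0.5, -0.0, -0.3]
gripper_width: 0.3
```

```bash
python3 nxt.py 1 0 0 0
```

```text
t 5.65 pos [558.1 130.7  95.1] rel deck 1.2 0.5 -4.89 F [ 0.47 -0.04 -0.34] w 0.3
[-0.0049  0.0005  0.0012] [ 0.16 -0.03  0.03]
```

Run:
```python
from h import *
from bench import arm,get_image
a,b=load("top"),load("scene")
def P(d): return d["K"]@np.c_[cv2.Rodrigues(d["rvec"])[0],d["tvec"].ravel()]
A=np.array([[270.8,211.8],[311.3,204.9],[351.6,198],[391.5,191.3]]).T
B=np.array([[360.2,177.4],[321.6,196.1],[280.2,216.6],[235.2,238.7]]).T
X=cv2.triangulatePoints(P(a),P(b),A,B); print((X[:3]/X[3]).T.round(1))
d=get_image("scene")
im=d["img"]; cv2.imwrite("pics/s2.png",cv2.resize(im[110:200,310:410,::-1],None,fx=6,fy=6,interpolation=cv2.INTER_CUBIC))
s=arm.read_state();print(proj(d,s["position"]),proj(d,PADS[0]))
```

```text
[[ 558.2  129.2  103.5]
 [ 578.     6.2  104.1]
 [ 598.5 -116.6  104.1]
 [ 618.5 -239.4  104.2]]
[[360.13406838 179.28213368]] [[359.84654957 177.89957648]]
```

View pics/s2.png

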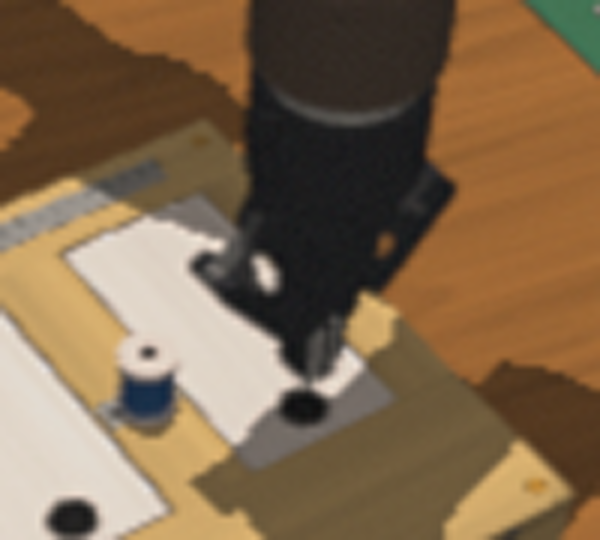

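Run:
```python
from h import *
d=load("scene")
for z in(95,105,115,125): print(z,proj(d,[558.1,130.7,z]))
for o in (-22,-11,0,11): print(o,proj(d,np.array([558.1,130.7,100])+o*DX))
```

```text
95 [[360.10927594 179.30339306]]
105 [[360.39941385 176.89431303]]
115 [[360.69353253 174.4521798 ]]
125 [[360.99171446 171.97630842]]
-22 [[355.60906932 173.0470147 ]]
-11 [[357.91990185 175.56239649]]
0 [[360.25385237 178.10294261]]
11 [[362.61126953 180.66903259]]
```

Run:
```python
from h import *
from bench import arm,get_image
d=get_image("wrist"); T=np.array(d["T_tool_cam"]);K=d["K"]
im=d["img"]
for x in (0,-5,-10,-15,-20):
  o=[]
  for z in (-11,0,11):
    q=np.linalg.inv(T)@[x,0,z,1]; o.append(((K@q[:3])[:2]/q[2]).round(1))
  print(x,o)
print(T.round(3),K[0,0])
cv2.imwrite("pics/w3.png",cv2.resize(im[180:300,260:380,::-1],None,fx=5,fy=5,interpolation=cv2.INTER_CUBIC))
```

```text
0 [array([319.7, 210.8]), array([319.7, 226.5]), array([319.7, 241.8])]
-5 [array([319.7, 213.4]), array([319.7, 229.5]), array([319.7, 245.1])]
-10 [array([319.7, 216.1]), array([319.7, 232.7]), array([319.7, 248.6])]
-15 [array([319.7, 219. ]), array([319.7, 236. ]), array([319.7, 252.3])]
-20 [array([319.7, 222.1]), array([319.7, 239.5]), array([319.7, 256.2])]
[[-2.00000e-03 -2.80000e-01  9.60000e-01 -1.75379e+02]
 [ 1.00000e+00  1.00000e-03  2.00000e-03 -1.60000e-02]
 [-1.00000e-03  9.60000e-01  2.80000e-01 -7.21420e+01]
 [ 0.00000e+00  0.00000e+00  0.00000e+00  1.00000e+00]] 286.01454661969495
```

View pics/w3.png

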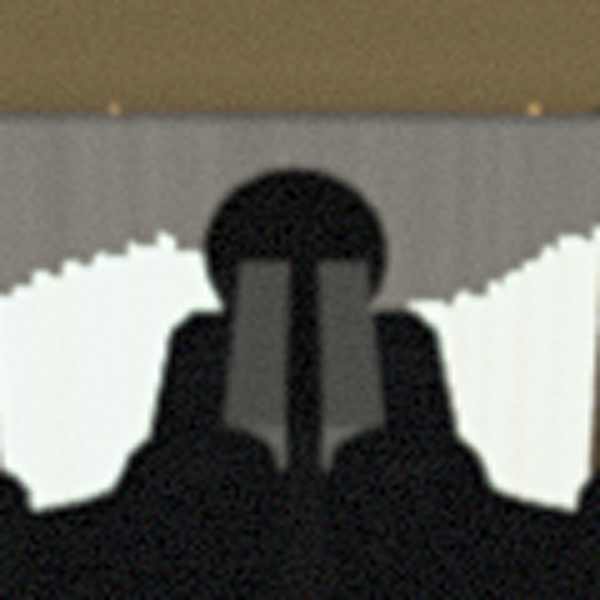

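>>> arm_command(
  rows=[
    {"dx":0.0015,"dy":0.0,"dz":0.0,"wx":0.0,"wy":0.0,"wz":0.0,"gripper":1.0},
    {"dx":0.003,"dy":0.0,"dz":0.0,"wx":0.0,"wy":0.0,"wz":0.0,"gripper":1.0},
    {"dx":0.0045,"dy":0.0,"dz":0.0,"wx":0.0,"wy":0.0,"wz":0.0,"gripper":1.0},
    {"dx":0.006,"dy":0.0,"dz":0.0,"wx":0.0,"wy":0.0,"wz":0.0,"gripper":1.0},
    {"dx":0.007,"dy":0.0,"dz":0.0,"wx":0.0,"wy":0.0,"wz":0.0,"gripper":1.0},
    {"dx":0.008,"dy":0.0,"dz":0.0,"wx":0.0,"wy":0.0,"wz":0.0,"gripper":1.0},
    {"dx":0.008,"dy":0.0,"dz":0.0,"wx":0.0,"wy":0.0,"wz":0.0,"gripper":1.0},
    {"dx":0.008,"dy":0.0,"dz":0.0,"wx":0.0,"wy":0.0,"wz":0.0,"gripper":1.0},
  ],
)

```text
clock: 6.55
position: [558.2, 130.8, 87.1]
ee_rot: [0.705, 0.058, -0.705, 0.058]
contact_force: [-0.2, 0.1, -0.6]
gripper_width: -0.4
```

```bash
python3 nxt.py 1 0 0 0;  python3 - <<'E'
from h import *
from bench import arm,get_image
d=get_image("scene"); im=d["img"]
w=get_image("wrist")["img"]
a=cv2.resize(im[130:200,320:400,::-1],(480,420),interpolation=cv2.INTER_CUBIC)
b=cv2.resize(w[180:285,260:380,::-1],(480,420),interpolation=cv2.INTER_CUBIC)
b=b[:, :320] if 0 else b
cv2.imwrite("pics/c1.png",cv2.resize(np.hstack([a,b]),(800,350)))
E
```

```text
t 6.55 pos [558.2 130.8  87.1] rel deck 1.3 0.6 -12.88 F [-0.18  0.1  -0.59] w -0.4
[-0.0129  0.0006  0.0013] [ 0.16 -0.03  0.03]
```

View pics/c1.png

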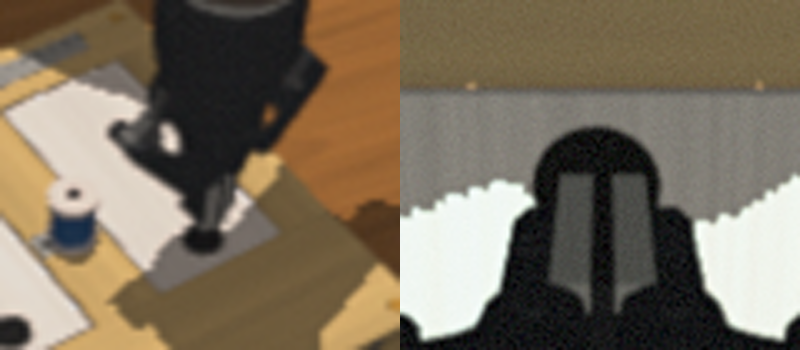

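>>> arm_command(
  rows=[
    {"dx":0.002,"dy":0.0,"dz":0.0,"wx":0.0,"wy":0.0,"wz":0.0,"gripper":1.0},
    {"dx":0.004,"dy":0.0,"dz":0.0,"wx":0.0,"wy":0.0,"wz":0.0,"gripper":1.0},
    {"dx":0.006,"dy":0.0,"dz":0.0,"wx":0.0,"wy":0.0,"wz":0.0,"gripper":1.0},
    {"dx":0.0075,"dy":0.0,"dz":0.0,"wx":0.0,"wy":0.0,"wz":0.0,"gripper":1.0},
    {"dx":0.009,"dy":0.0,"dz":0.0,"wx":0.0,"wy":0.0,"wz":0.0,"gripper":1.0},
    {"dx":0.01,"dy":0.0,"dz":0.0,"wx":0.0,"wy":0.0,"wz":0.0,"gripper":1.0},
    {"dx":0.01,"dy":0.0,"dz":0.0,"wx":0.0,"wy":0.0,"wz":0.0,"gripper":1.0},
    {"dx":0.01,"dy":0.0,"dz":0.0,"wx":0.0,"wy":0.0,"wz":0.0,"gripper":1.0},
  ],
)

```text
clock: 7.45
position: [558.2, 130.8, 77.2]
ee_rot: [0.705, 0.058, -0.704, 0.058]
contact_force: [-1.3, 0.6, 0.7]
gripper_width: -0.2
```

```bash
cat > look.py <<'E'
import sys
from h import *
from bench import arm,get_image
d=get_image("scene"); im=d["img"]
w=get_image("wrist")["img"]
x0,y0=[int(v) for v in sys.argv[2:4]] if len(sys.argv)>2 else (320,130)
a=cv2.resize(im[y0:y0+70,x0:x0+80,::-1],(480,420),interpolation=cv2.INTER_CUBIC)
b=cv2.resize(w[180:285,260:380,::-1],(480,420),interpolation=cv2.INTER_CUBIC)
cv2.imwrite(f"pics/{sys.argv[1]}.png",cv2.resize(np.hstack([a,b]),(800,350)))
E
python3 nxt.py 1 0 0 0;  python3 look.py c2
```

```text
t 7.45 pos [558.2 130.8  77.2] rel deck 1.4 0.6 -22.8 F [-1.29  0.64  0.67] w -0.2
[-0.0228  0.0006  0.0013] [ 0.16 -0.04  0.03]
```

View pics/c2.png

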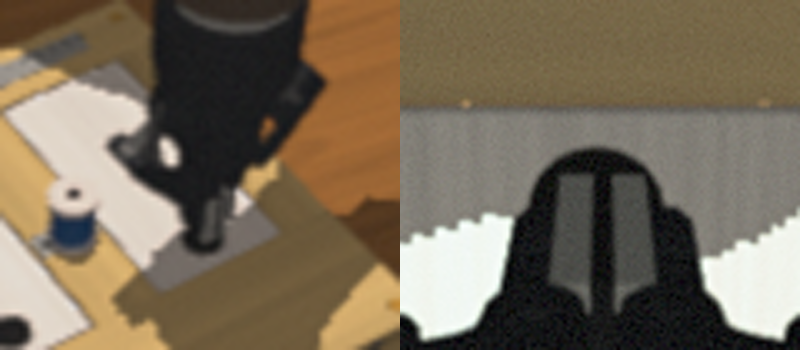

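>>> arm_command(
  rows=[
    {"dx":0.001,"dy":0.0,"dz":0.0,"wx":0.0,"wy":0.0,"wz":0.0,"gripper":1.0},
    {"dx":0.002,"dy":0.0,"dz":0.0,"wx":0.0,"wy":0.0,"wz":0.0,"gripper":1.0},
    {"dx":0.003,"dy":0.0,"dz":0.0,"wx":0.0,"wy":0.0,"wz":0.0,"gripper":1.0},
    {"dx":0.004,"dy":0.0,"dz":0.0,"wx":0.0,"wy":0.0,"wz":0.0,"gripper":1.0},
    {"dx":0.005,"dy":0.0,"dz":0.0,"wx":0.0,"wy":0.0,"wz":0.0,"gripper":1.0},
    {"dx":0.0055,"dy":0.0,"dz":0.0,"wx":0.0,"wy":0.0,"wz":0.0,"gripper":1.0},
    {"dx":0.006,"dy":0.0,"dz":0.0,"wx":0.0,"wy":0.0,"wz":0.0,"gripper":1.0},
    {"dx":0.006,"dy":0.0,"dz":0.0,"wx":0.0,"wy":0.0,"wz":0.0,"gripper":1.0},
  ],
)

```text
clock: 8.35
position: [558.3, 130.8, 71.2]
ee_rot: [0.705, 0.058, -0.704, 0.058]
contact_force: [0.4, 0.6, 0.4]
gripper_width: 0.2
```

```bash
python3 nxt.py 1 0 0 0
```

```text
t 8.35 pos [558.3 130.8  71.2] rel deck 1.4 0.6 -28.78 F [0.43 0.63 0.42] w 0.2
[-0.0288  0.0005  0.0013] [ 0.16 -0.04  0.03]
```

```bash
python3 look.py c3
```

```text
(no output)
```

View pics/c3.png

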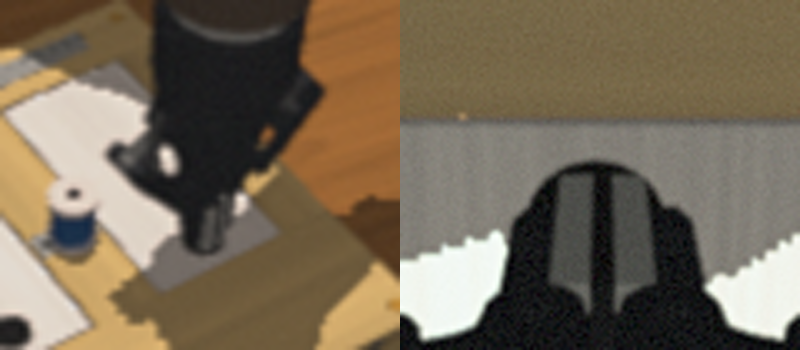

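>>> arm_command(
  rows=[
    {"dx":0.0005,"dy":0.0,"dz":0.0,"wx":0.0,"wy":0.0,"wz":0.0,"gripper":1.0},
    {"dx":0.001,"dy":0.0,"dz":0.0,"wx":0.0,"wy":0.0,"wz":0.0,"gripper":1.0},
    {"dx":0.0015,"dy":0.0,"dz":0.0,"wx":0.0,"wy":0.0,"wz":0.0,"gripper":1.0},
    {"dx":0.002,"dy":0.0,"dz":0.0,"wx":0.0,"wy":0.0,"wz":0.0,"gripper":1.0},
    {"dx":0.0025,"dy":0.0,"dz":0.0,"wx":0.0,"wy":0.0,"wz":0.0,"gripper":1.0},
    {"dx":0.003,"dy":0.0,"dz":0.0,"wx":0.0,"wy":0.0,"wz":0.0,"gripper":1.0},
    {"dx":0.003,"dy":0.0,"dz":0.0,"wx":0.0,"wy":0.0,"wz":0.0,"gripper":1.0},
    {"dx":0.003,"dy":0.0,"dz":0.0,"wx":0.0,"wy":0.0,"wz":0.0,"gripper":1.0},
  ],
)

```text
clock: 9.25
position: [558.3, 130.8, 68.3]
ee_rot: [0.705, 0.058, -0.704, 0.058]
contact_force: [1.0, 0.3, 0.2]
gripper_width: -0.0
```

```bash
python3 nxt.py 1 0 0 0
```

```text
t 9.25 pos [558.3 130.8  68.3] rel deck 1.4 0.6 -31.71 F [1.02 0.26 0.21] w -0.0
[-0.0317  0.0006  0.0014] [ 0.16 -0.05  0.03]
```

>>> arm_command(
  rows=[
    {"dx":0.0005,"dy":0.0,"dz":0.0,"wx":0.0,"wy":0.0,"wz":0.0,"gripper":1.0},
    {"dx":0.001,"dy":0.0,"dz":0.0,"wx":0.0,"wy":0.0,"wz":0.0,"gripper":1.0},
    {"dx":0.0015,"dy":0.0,"dz":0.0,"wx":0.0,"wy":0.0,"wz":0.0,"gripper":1.0},
    {"dx":0.002,"dy":0.0,"dz":0.0,"wx":0.0,"wy":0.0,"wz":0.0,"gripper":1.0},
    {"dx":0.0025,"dy":0.0,"dz":0.0,"wx":0.0,"wy":0.0,"wz":0.0,"gripper":1.0},
    {"dx":0.0025,"dy":0.0,"dz":0.0,"wx":0.0,"wy":0.0,"wz":0.0,"gripper":1.0},
    {"dx":0.0025,"dy":0.0,"dz":0.0,"wx":0.0,"wy":0.0,"wz":0.0,"gripper":1.0},
    {"dx":0.0025,"dy":0.0,"dz":0.0,"wx":0.0,"wy":0.0,"wz":0.0,"gripper":1.0},
  ],
)

```text
clock: 10.05
position: [558.3, 130.8, 66.2]
ee_rot: [0.705, 0.058, -0.704, 0.058]
contact_force: [-2.5, 0.4, 5.6]
gripper_width: -0.1
```

```bash
python3 nxt.py 1 0 0 0; python3 look.py c4;python3 nxt.py 1 0 0 0
```

```text
t 10.05 pos [558.3 130.8  66.2] rel deck 1.5 0.6 -33.83 F [-2.52  0.38  5.55] w -0.1
[-0.0338  0.0006  0.0014] [ 0.17 -0.06  0.03]
t 10.15 pos [558.3 130.8  66.2] rel deck 1.5 0.6 -33.82 F [-1.49  0.08  3.62] w 0.3
[-0.0338  0.0006  0.0014] [ 0.17 -0.06  0.03]
```

View pics/c4.png

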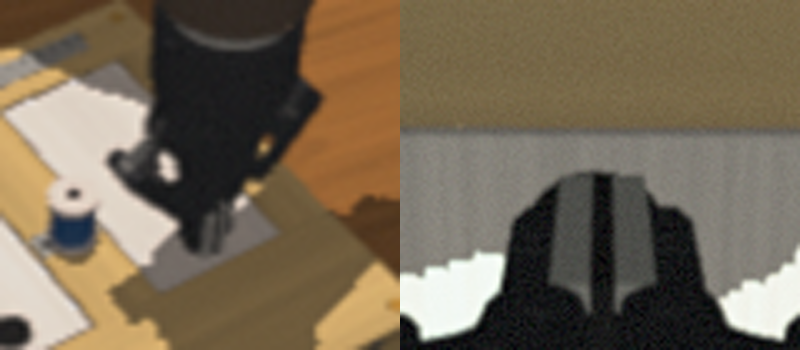

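>>> arm_command(
  rows=[
    {"dx":0.0005,"dy":0.0,"dz":0.0,"wx":0.0,"wy":0.0,"wz":0.0,"gripper":1.0},
    {"dx":0.001,"dy":0.0,"dz":0.0,"wx":0.0,"wy":0.0,"wz":0.0,"gripper":1.0},
    {"dx":0.0012,"dy":0.0,"dz":0.0,"wx":0.0,"wy":0.0,"wz":0.0,"gripper":1.0},
    {"dx":0.0012,"dy":0.0,"dz":0.0,"wx":0.0,"wy":0.0,"wz":0.0,"gripper":1.0},
    {"dx":0.0012,"dy":0.0,"dz":0.0,"wx":0.0,"wy":0.0,"wz":0.0,"gripper":1.0},
    {"dx":0.0012,"dy":0.0,"dz":0.0,"wx":0.0,"wy":0.0,"wz":0.0,"gripper":1.0},
    {"dx":0.0012,"dy":0.0,"dz":0.0,"wx":0.0,"wy":0.0,"wz":0.0,"gripper":1.0},
    {"dx":0.0012,"dy":0.0,"dz":0.0,"wx":0.0,"wy":0.0,"wz":0.0,"gripper":1.0},
  ],
)

```text
clock: 10.95
position: [558.4, 130.8, 65.8]
ee_rot: [0.705, 0.058, -0.704, 0.058]
contact_force: [-2.6, 0.2, 7.5]
gripper_width: -0.3
```

```bash
python3 nxt.py 1 0 0 0
```

```text
t 10.95 pos [558.4 130.8  65.8] rel deck 1.5 0.6 -34.17 F [-2.64  0.21  7.47] w -0.3
[-0.0342  0.0006  0.0014] [ 0.19 -0.08  0.02]
```

```bash
sed -i 's/^PADS=.*/PADS=np.array([[557.5,131,100],[577.5,7,100],[598,-116.5,100],[618,-240,100.]])/' h.py; python3 nxt.py 2 0 0 -24
```

```text
t 10.95 pos [558.4 130.8  65.8] rel deck 1.1 125.3 -34.17 F [-2.64  0.21  7.47] w -0.3
[-0.0102  0.1253  0.0014] [ 0.19 -0.08  0.02]
```

>>> arm_command(
  rows=[
    {"dx":-0.04,"dy":0.0,"dz":0.001,"wx":0.2,"wy":0.0,"wz":0.0,"gripper":1.0},
    {"dx":-0.06,"dy":0.03,"dz":0.001,"wx":0.2,"wy":0.0,"wz":0.0,"gripper":1.0},
    {"dx":-0.06,"dy":0.075,"dz":0.001,"wx":0.2,"wy":0.0,"wz":0.0,"gripper":1.0},
    {"dx":-0.055,"dy":0.11,"dz":0.001,"wx":0.2,"wy":0.0,"wz":0.0,"gripper":1.0},
    {"dx":-0.03,"dy":0.125,"dz":0.001,"wx":0.2,"wy":0.0,"wz":0.0,"gripper":1.0},
    {"dx":-0.014,"dy":0.125,"dz":0.001,"wx":0.2,"wy":0.0,"wz":0.0,"gripper":1.0},
    {"dx":-0.007,"dy":0.125,"dz":0.001,"wx":0.2,"wy":0.0,"wz":0.0,"gripper":1.0},
    {"dx":-0.005,"dy":0.125,"dz":0.001,"wx":0.2,"wy":0.0,"wz":0.0,"gripper":1.0},
  ],
)

```text
clock: 11.75
position: [577.4, 7.3, 69.6]
ee_rot: [-0.705, -0.057, 0.705, -0.057]
contact_force: [0.3, 1.2, 0.5]
gripper_width: -0.3
```

```bash
python3 nxt.py 2 0 0 -34; python3 look.py d1 280 150; python3 nxt.py 2 0 0 -34
```

```text
t 11.75 pos [577.4   7.3  69.6] rel deck -0.0 0.3 -30.42 F [0.3  1.17 0.49] w -0.3
[ 0.0036  0.0003 -0.    ] [-0.02  0.02  0.01]
t 11.85 pos [578.3   7.8  70.9] rel deck 0.9 0.7 -29.13 F [0.23 1.18 0.29] w 0.1
[0.0049 0.0007 0.0009] [ 0.03 -0.11  0.02]
```

View pics/d1.png

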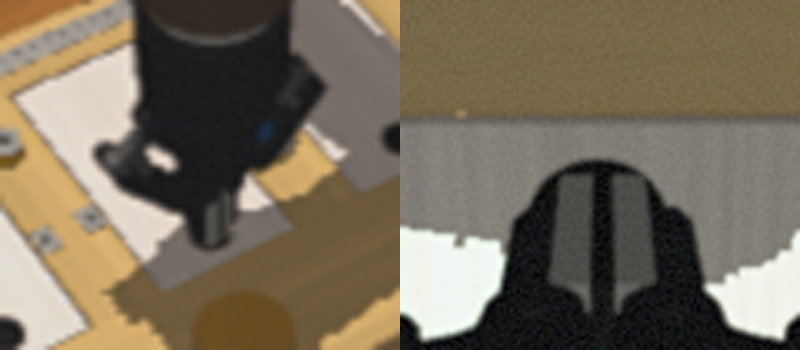

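>>> arm_command(
  rows=[
    {"dx":0.001,"dy":0.0,"dz":0.001,"wx":0.0,"wy":0.0,"wz":0.0,"gripper":1.0},
    {"dx":0.002,"dy":0.0,"dz":0.001,"wx":0.0,"wy":0.0,"wz":0.0,"gripper":1.0},
    {"dx":0.003,"dy":0.0,"dz":0.001,"wx":0.0,"wy":0.0,"wz":0.0,"gripper":1.0},
    {"dx":0.004,"dy":0.0,"dz":0.001,"wx":0.0,"wy":0.0,"wz":0.0,"gripper":1.0},
    {"dx":0.005,"dy":0.0,"dz":0.001,"wx":0.0,"wy":0.0,"wz":0.0,"gripper":1.0},
    {"dx":0.0055,"dy":0.0,"dz":0.001,"wx":0.0,"wy":0.0,"wz":0.0,"gripper":1.0},
    {"dx":0.0055,"dy":0.0,"dz":0.001,"wx":0.0,"wy":0.0,"wz":0.0,"gripper":1.0},
    {"dx":0.0055,"dy":0.0,"dz":0.001,"wx":0.0,"wy":0.0,"wz":0.0,"gripper":1.0},
  ],
)

```text
clock: 12.65
position: [577.5, 7.8, 66.2]
ee_rot: [0.706, 0.058, -0.704, 0.057]
contact_force: [-1.5, 2.5, 4.7]
gripper_width: 0.2
```

```bash
python3 nxt.py 2 0 0 -34
```

```text
t 12.65 pos [577.5   7.8  66.2] rel deck 0.1 0.8 -33.79 F [-1.46  2.49  4.7 ] w 0.2
[0.0002 0.0008 0.0001] [ 0.05 -0.14  0.02]
```

>>> arm_command(
  rows=[
    {"dx":0.001,"dy":0.0,"dz":0.0,"wx":0.0,"wy":0.0,"wz":0.0,"gripper":1.0},
    {"dx":0.002,"dy":0.0,"dz":0.0,"wx":0.0,"wy":0.0,"wz":0.0,"gripper":1.0},
    {"dx":0.002,"dy":0.0,"dz":0.0,"wx":0.0,"wy":0.0,"wz":0.0,"gripper":1.0},
    {"dx":0.002,"dy":0.0,"dz":0.0,"wx":0.0,"wy":0.0,"wz":0.0,"gripper":1.0},
    {"dx":0.002,"dy":0.0,"dz":0.0,"wx":0.0,"wy":0.0,"wz":0.0,"gripper":1.0},
    {"dx":0.002,"dy":0.0,"dz":0.0,"wx":0.0,"wy":0.0,"wz":0.0,"gripper":1.0},
    {"dx":0.002,"dy":0.0,"dz":0.0,"wx":0.0,"wy":0.0,"wz":0.0,"gripper":1.0},
    {"dx":0.002,"dy":0.0,"dz":0.0,"wx":0.0,"wy":0.0,"wz":0.0,"gripper":1.0},
  ],
)

```text
clock: 13.45
position: [577.5, 7.8, 65.7]
ee_rot: [0.706, 0.058, -0.704, 0.058]
contact_force: [-4.1, 1.7, 9.0]
gripper_width: -0.1
```

```bash
python3 nxt.py 2 0 0 -34; python3 nxt.py 3 0 0 -28
```

```text
t 13.45 pos [577.5   7.8  65.7] rel deck 0.1 0.8 -34.25 F [-4.12  1.68  9.01] w -0.1
[-0.0003  0.0008  0.0001] [ 0.08 -0.17 -0.  ]
t 13.45 pos [577.5   7.8  65.7] rel deck -0.2 126.0 -34.25 F [-4.12  1.68  9.01] w -0.1
[-6.20e-03  1.26e-01 -1.00e-04] [ 0.08 -0.17 -0.  ]
```

Pad 2 is firm (9 N, 0.5 mm). Pad 3 next.

>>> arm_command(
  rows=[
    {"dx":-0.04,"dy":0.0,"dz":0.0,"wx":0.0,"wy":0.0,"wz":0.0,"gripper":1.0},
    {"dx":-0.06,"dy":0.03,"dz":0.0,"wx":0.0,"wy":0.0,"wz":0.0,"gripper":1.0},
    {"dx":-0.06,"dy":0.075,"dz":0.0,"wx":0.0,"wy":0.0,"wz":0.0,"gripper":1.0},
    {"dx":-0.055,"dy":0.11,"dz":0.0,"wx":0.0,"wy":0.0,"wz":0.0,"gripper":1.0},
    {"dx":-0.03,"dy":0.126,"dz":0.0,"wx":0.0,"wy":0.0,"wz":0.0,"gripper":1.0},
    {"dx":-0.014,"dy":0.126,"dz":0.0,"wx":0.0,"wy":0.0,"wz":0.0,"gripper":1.0},
    {"dx":-0.007,"dy":0.126,"dz":0.0,"wx":0.0,"wy":0.0,"wz":0.0,"gripper":1.0},
    {"dx":-0.005,"dy":0.126,"dz":0.0,"wx":0.0,"wy":0.0,"wz":0.0,"gripper":1.0},
  ],
)

```text
clock: 14.25
position: [597.4, -116.6, 69.8]
ee_rot: [0.705, 0.058, -0.704, 0.058]
contact_force: [-0.0, 0.8, 0.3]
gripper_width: 0.2
```

```bash
python3 look.py e1 240 170; python3 nxt.py 3 0 0 -34
```

```text
t 14.35 pos [ 598.3 -116.2   71.1] rel deck 0.3 0.3 -28.92 F [0.11 0.03 0.42] w -0.3
[0.0051 0.0003 0.0004] [ 0.13 -0.2  -0.02]
```

View pics/e1.png

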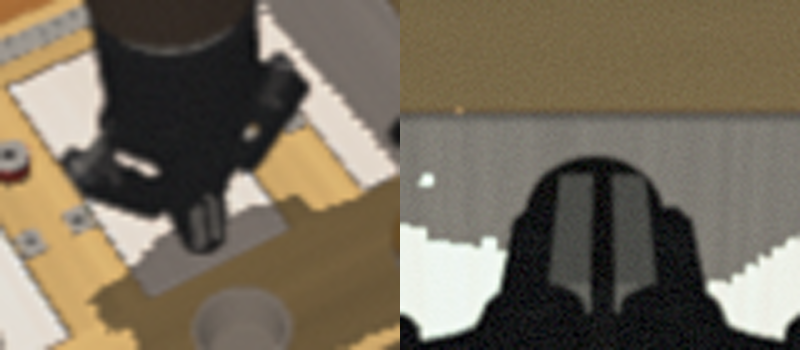

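>>> arm_command(
  rows=[
    {"dx":0.0015,"dy":0.0,"dz":0.0005,"wx":0.0,"wy":0.0,"wz":0.0,"gripper":1.0},
    {"dx":0.003,"dy":0.0,"dz":0.0005,"wx":0.0,"wy":0.0,"wz":0.0,"gripper":1.0},
    {"dx":0.0045,"dy":0.0,"dz":0.0005,"wx":0.0,"wy":0.0,"wz":0.0,"gripper":1.0},
    {"dx":0.0055,"dy":0.0,"dz":0.0005,"wx":0.0,"wy":0.0,"wz":0.0,"gripper":1.0},
    {"dx":0.0065,"dy":0.0,"dz":0.0005,"wx":0.0,"wy":0.0,"wz":0.0,"gripper":1.0},
    {"dx":0.007,"dy":0.0,"dz":0.0005,"wx":0.0,"wy":0.0,"wz":0.0,"gripper":1.0},
    {"dx":0.007,"dy":0.0,"dz":0.0005,"wx":0.0,"wy":0.0,"wz":0.0,"gripper":1.0},
    {"dx":0.007,"dy":0.0,"dz":0.0005,"wx":0.0,"wy":0.0,"wz":0.0,"gripper":1.0},
  ],
)

```text
clock: 15.15
position: [598.2, -116.0, 65.8]
ee_rot: [0.706, 0.058, -0.703, 0.058]
contact_force: [-3.4, 2.4, 7.5]
gripper_width: 0.1
```

```bash
python3 nxt.py 3 0 0 -34;  python3 nxt.py 4 0 0 -28
```

```text
t 15.15 pos [ 598.2 -116.    65.8] rel deck 0.2 0.4 -34.16 F [-3.4   2.41  7.48] w 0.1
[-0.0002  0.0004  0.0002] [ 0.17 -0.26 -0.04]
t 15.15 pos [ 598.2 -116.    65.8] rel deck 0.4 125.5 -34.16 F [-3.4   2.41  7.48] w 0.1
[-0.0061  0.1255  0.0007] [ 0.17 -0.26 -0.04]
```

>>> arm_command(
  rows=[
    {"dx":-0.04,"dy":0.0,"dz":0.001,"wx":0.0,"wy":0.0,"wz":0.0,"gripper":1.0},
    {"dx":-0.06,"dy":0.03,"dz":0.001,"wx":0.0,"wy":0.0,"wz":0.0,"gripper":1.0},
    {"dx":-0.06,"dy":0.075,"dz":0.001,"wx":0.0,"wy":0.0,"wz":0.0,"gripper":1.0},
    {"dx":-0.055,"dy":0.11,"dz":0.001,"wx":0.0,"wy":0.0,"wz":0.0,"gripper":1.0},
    {"dx":-0.03,"dy":0.1255,"dz":0.001,"wx":0.0,"wy":0.0,"wz":0.0,"gripper":1.0},
    {"dx":-0.014,"dy":0.1255,"dz":0.001,"wx":0.0,"wy":0.0,"wz":0.0,"gripper":1.0},
    {"dx":-0.007,"dy":0.1255,"dz":0.001,"wx":0.0,"wy":0.0,"wz":0.0,"gripper":1.0},
    {"dx":-0.005,"dy":0.1255,"dz":0.001,"wx":0.0,"wy":0.0,"wz":0.0,"gripper":1.0},
  ],
)

```text
clock: 15.95
position: [617.2, -239.8, 69.9]
ee_rot: [0.706, 0.058, -0.704, 0.058]
contact_force: [-0.5, 0.3, -0.5]
gripper_width: -0.3
```

```bash
python3 look.py f1 200 180; python3 nxt.py 4 0 0 -34
```

```text
t 16.05 pos [ 618.1 -239.7   71.4] rel deck 0.2 0.3 -28.64 F [ 0.4   0.59 -0.09] w 0.0
[0.0054 0.0003 0.0002] [ 0.22 -0.29 -0.07]
```

View pics/f1.png

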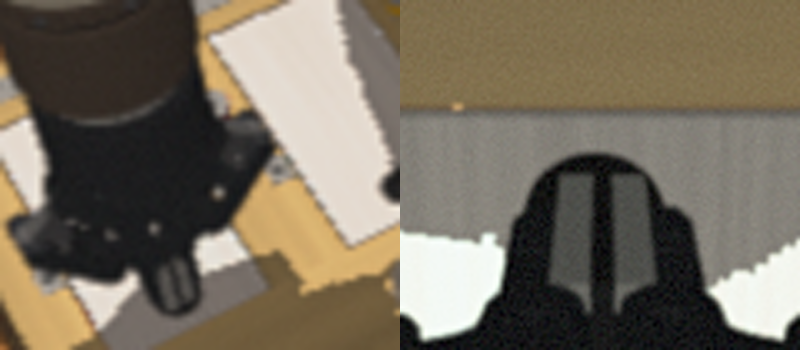

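>>> arm_command(
  rows=[
    {"dx":0.0015,"dy":0.0,"dz":0.0,"wx":0.0,"wy":0.0,"wz":0.0,"gripper":1.0},
    {"dx":0.003,"dy":0.0,"dz":0.0,"wx":0.0,"wy":0.0,"wz":0.0,"gripper":1.0},
    {"dx":0.0045,"dy":0.0,"dz":0.0,"wx":0.0,"wy":0.0,"wz":0.0,"gripper":1.0},
    {"dx":0.0055,"dy":0.0,"dz":0.0,"wx":0.0,"wy":0.0,"wz":0.0,"gripper":1.0},
    {"dx":0.0065,"dy":0.0,"dz":0.0,"wx":0.0,"wy":0.0,"wz":0.0,"gripper":1.0},
    {"dx":0.007,"dy":0.0,"dz":0.0,"wx":0.0,"wy":0.0,"wz":0.0,"gripper":1.0},
    {"dx":0.007,"dy":0.0,"dz":0.0,"wx":0.0,"wy":0.0,"wz":0.0,"gripper":1.0},
    {"dx":0.007,"dy":0.0,"dz":0.0,"wx":0.0,"wy":0.0,"wz":0.0,"gripper":1.0},
  ],
)

```text
clock: 16.85
position: [618.4, -239.5, 64.5]
ee_rot: [0.707, 0.058, -0.703, 0.059]
contact_force: [-0.1, 1.6, 2.5]
gripper_width: 0.1
```

```bash
python3 nxt.py 4 0 0 -34
```

```text
t 16.85 pos [ 618.4 -239.5   64.5] rel deck 0.5 0.4 -35.47 F [-0.07  1.63  2.49] w 0.1
[-0.0015  0.0004  0.0005] [ 0.23 -0.32 -0.07]
```

```bash
python3 - <<'E'
from h import *
d=load("scene"); P=np.array([618.1,-239.7,104])
print("tip",proj(d,P+11*DX))
for y in(-40,-45,-50,-55):
  for h in (20,30,40,50): print(y,h,proj(d,P+y*DY+[0,0,h]).round(1),end='')
  print()
E
python3 look.py f2 200 180
```

```text
tip [[236.66391937 241.90425606]]
-40 20 [[217.8 241.6]]-40 30 [[217.  239.3]]-40 40 [[216.2 236.9]]-40 50 [[215.4 234.5]]
-45 20 [[215.9 242.6]]-45 30 [[215.  240.3]]-45 40 [[214.2 237.9]]-45 50 [[213.4 235.5]]
-50 20 [[213.9 243.6]]-50 30 [[213.  241.2]]-50 40 [[212.2 238.9]]-50 50 [[211.3 236.5]]
-55 20 [[211.9 244.5]]-55 30 [[211.  242.2]]-55 40 [[210.2 239.9]]-55 50 [[209.3 237.5]]
```

View pics/f2.png

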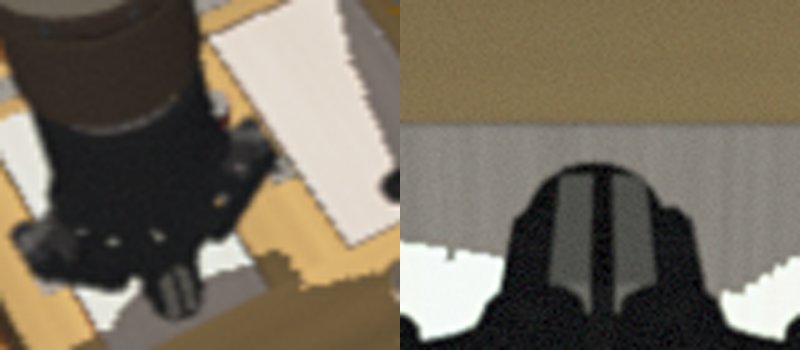

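>>> arm_command(
  rows=[
    {"dx":0.003,"dy":0.0,"dz":0.001,"wx":0.0,"wy":0.0,"wz":0.0,"gripper":1.0},
    {"dx":0.006,"dy":0.0,"dz":0.002,"wx":0.0,"wy":0.0,"wz":0.0,"gripper":1.0},
    {"dx":0.009,"dy":0.0,"dz":0.003,"wx":0.0,"wy":0.0,"wz":0.0,"gripper":1.0},
    {"dx":0.012,"dy":0.0,"dz":0.004,"wx":0.0,"wy":0.0,"wz":0.0,"gripper":1.0},
    {"dx":0.015,"dy":0.0,"dz":0.005,"wx":0.0,"wy":0.0,"wz":0.0,"gripper":1.0},
    {"dx":0.018,"dy":0.0,"dz":0.006,"wx":0.0,"wy":0.0,"wz":0.0,"gripper":1.0},
    {"dx":0.02,"dy":0.0,"dz":0.007,"wx":0.0,"wy":0.0,"wz":0.0,"gripper":1.0},
    {"dx":0.02,"dy":0.0,"dz":0.007,"wx":0.0,"wy":0.0,"wz":0.0,"gripper":1.0},
  ],
)

```text
clock: 17.75
position: [610.4, -241.0, 43.7]
ee_rot: [0.706, 0.058, -0.703, 0.058]
contact_force: [-0.3, 0.0, -0.3]
gripper_width: -0.2
```

```bash
python3 nxt.py 4 0 0 -34;python3 - <<'E'
from bench import get_image
import cv2
cv2.imwrite("pics/g1.png",cv2.resize(get_image("scene")["img"][120:280,150:370,::-1],None,fx=3.5,fy=3.5,interpolation=cv2.INTER_CUBIC))
E
```

```text
t 17.75 pos [ 610.4 -241.    43.7] rel deck -7.6 0.3 -56.29 F [-0.25  0.01 -0.3 ] w -0.2
[-0.0223  0.0003 -0.0077] [ 0.2  -0.2  -0.03]
```

View pics/g1.png

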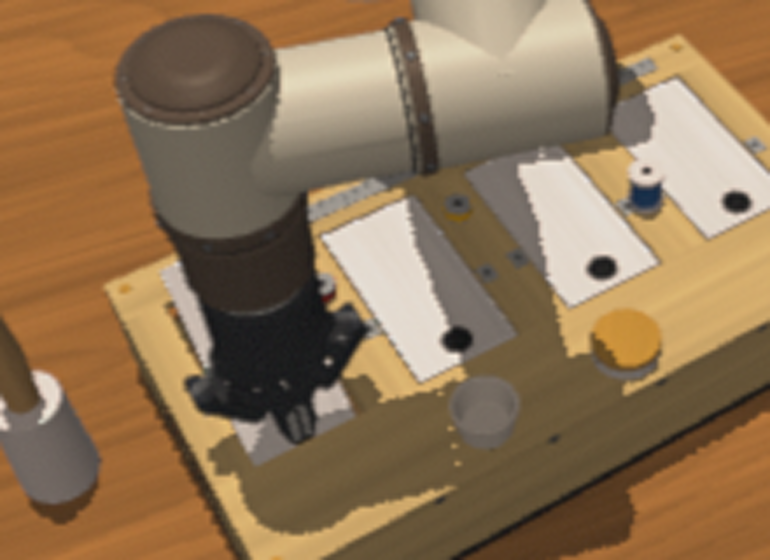

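>>> arm_command(
  rows=[
    {"dx":-0.04,"dy":0.0,"dz":-0.002,"wx":0.0,"wy":0.0,"wz":0.0,"gripper":1.0},
    {"dx":-0.085,"dy":0.0,"dz":-0.002,"wx":0.0,"wy":0.0,"wz":0.0,"gripper":1.0},
    {"dx":-0.13,"dy":0.0,"dz":-0.002,"wx":0.0,"wy":0.0,"wz":0.0,"gripper":1.0},
    {"dx":-0.15,"dy":0.0,"dz":0.03,"wx":0.0,"wy":0.0,"wz":0.0,"gripper":1.0},
    {"dx":-0.15,"dy":0.0,"dz":0.07,"wx":0.0,"wy":0.0,"wz":0.0,"gripper":1.0},
    {"dx":-0.15,"dy":0.0,"dz":0.11,"wx":0.0,"wy":0.0,"wz":0.0,"gripper":1.0},
    {"dx":-0.15,"dy":0.0,"dz":0.145,"wx":0.0,"wy":0.0,"wz":0.0,"gripper":1.0},
    {"dx":-0.145,"dy":0.0,"dz":0.145,"wx":0.0,"wy":0.0,"wz":0.0,"gripper":1.0},
  ],
)

```text
clock: 18.6
position: [462.8, -265.0, 188.7]
ee_rot: [0.706, 0.058, -0.704, 0.057]
contact_force: [1.2, 0.6, 0.8]
gripper_width: 0.3
```

```bash
python3 - <<'E'
from bench import get_image
import cv2,numpy as np
a=cv2.resize(get_image("scene")["img"][150:290,150:350,::-1],(480,336),interpolation=cv2.INTER_CUBIC)
w=get_image("wrist")["img"][:,:,::-1]
cv2.imwrite("pics/g2.png",a);cv2.imwrite("pics/g2w.png",w)
E
python3 nxt.py 4 -152 0 -8
```

```text
t 18.7 pos [ 465.7 -264.7  187.6] rel deck -154.3 0.1 87.61 F [-0.52 -0.05 -0.43] w -0.0
[ 0.0956  0.0002 -0.0021] [ 0.12 -0.13  0.03]
```

View pics/g2.png

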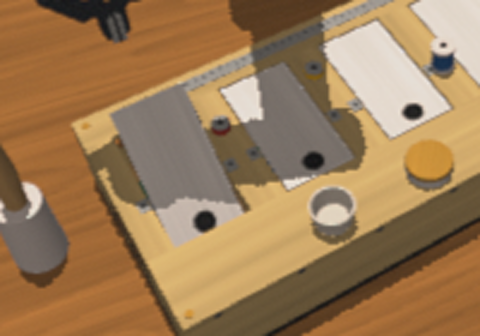

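View pics/g2w.png

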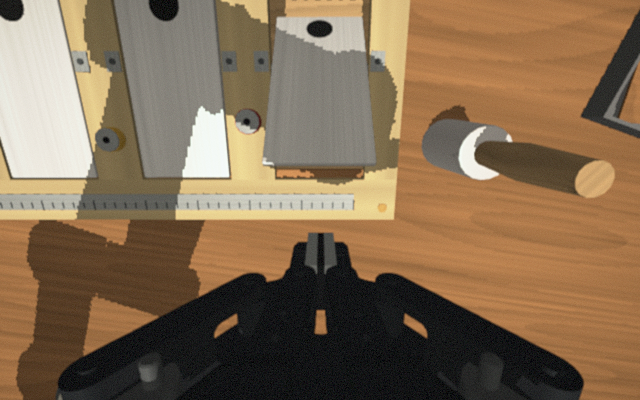

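>>> arm_command(
  rows=[
    {"dx":0.03,"dy":0.0,"dz":-0.002,"wx":0.0,"wy":0.0,"wz":0.0,"gripper":1.0},
    {"dx":0.065,"dy":0.0,"dz":-0.002,"wx":0.0,"wy":0.0,"wz":0.0,"gripper":1.0},
    {"dx":0.085,"dy":0.0,"dz":-0.002,"wx":0.0,"wy":0.0,"wz":0.0,"gripper":1.0},
    {"dx":0.09,"dy":0.0,"dz":-0.002,"wx":0.0,"wy":0.0,"wz":0.0,"gripper":1.0},
    {"dx":0.09,"dy":0.0,"dz":-0.007,"wx":0.0,"wy":0.0,"wz":0.0,"gripper":1.0},
    {"dx":0.09,"dy":0.0,"dz":-0.013,"wx":0.0,"wy":0.0,"wz":0.0,"gripper":1.0},
    {"dx":0.09,"dy":0.0,"dz":-0.02,"wx":0.0,"wy":0.0,"wz":0.0,"gripper":1.0},
    {"dx":0.088,"dy":0.0,"dz":-0.027,"wx":0.0,"wy":0.0,"wz":0.0,"gripper":1.0},
  ],
)

```text
clock: 19.5
position: [490.4, -260.7, 100.9]
ee_rot: [-0.703, -0.058, 0.706, -0.058]
contact_force: [-15.6, -4.8, 11.6]
gripper_width: 0.5
```

```bash
python3 nxt.py 4 -152 0 -8
python3 - <<'E'
from bench import get_image
import cv2,numpy as np
a=cv2.resize(get_image("scene")["img"][150:290,150:350,::-1],(480,336),interpolation=cv2.INTER_CUBIC)
w=cv2.resize(get_image("wrist")["img"][60:340,160:480,::-1],(384,336))
cv2.imwrite("pics/g3.png",cv2.resize(np.hstack([a,w]),(800,311)))
E
```

```text
t 19.5 pos [ 490.4 -260.7  100.9] rel deck -129.2 0.1 0.9 F [-15.63  -4.8   11.56] w 0.5
[0.009  0.     0.0227] [0.15 0.23 0.05]
```

View pics/g3.png

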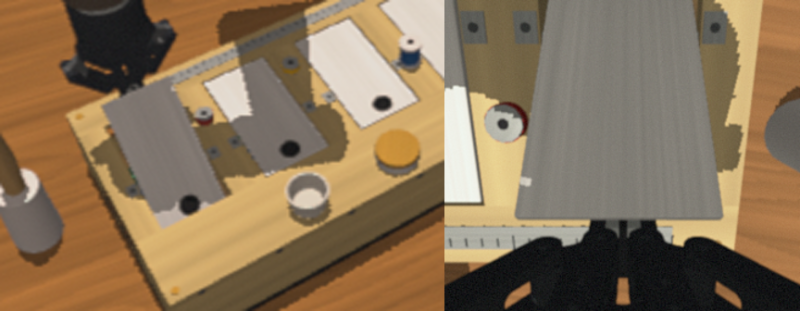

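>>> arm_command(
  rows=[
    {"dx":-0.006,"dy":0.0,"dz":-0.002,"wx":0.0,"wy":0.0,"wz":0.0,"gripper":1.0},
    {"dx":-0.012,"dy":0.0,"dz":-0.006,"wx":0.0,"wy":0.0,"wz":0.0,"gripper":1.0},
    {"dx":-0.018,"dy":0.0,"dz":-0.012,"wx":0.0,"wy":0.0,"wz":0.0,"gripper":1.0},
    {"dx":-0.024,"dy":0.0,"dz":-0.018,"wx":0.0,"wy":0.0,"wz":0.0,"gripper":1.0},
    {"dx":-0.029,"dy":0.0,"dz":-0.025,"wx":0.0,"wy":0.0,"wz":0.0,"gripper":1.0},
    {"dx":-0.034,"dy":0.0,"dz":-0.032,"wx":0.0,"wy":0.0,"wz":0.0,"gripper":1.0},
    {"dx":-0.038,"dy":0.0,"dz":-0.039,"wx":0.0,"wy":0.0,"wz":0.0,"gripper":1.0},
    {"dx":-0.042,"dy":0.0,"dz":-0.046,"wx":0.0,"wy":0.0,"wz":0.0,"gripper":1.0},
  ],
)

```text
clock: 20.4
position: [536.7, -253.1, 143.4]
ee_rot: [-0.704, -0.058, 0.706, -0.058]
contact_force: [0.3, 0.8, -0.7]
gripper_width: 0.0
```

```bash
cat > l2.py <<'E'
import sys
from bench import get_image
import cv2,numpy as np
a=cv2.resize(get_image("scene")["img"][150:290,150:350,::-1],(480,336),interpolation=cv2.INTER_CUBIC)
w=cv2.resize(get_image("wrist")["img"][60:340,160:480,::-1],(384,336))
cv2.imwrite(f"pics/{sys.argv[1]}.png",cv2.resize(np.hstack([a,w]),(800,311)))
E
python3 nxt.py 4 -42 0 0; python3 l2.py g4
```

```text
t 20.4 pos [ 536.7 -253.1  143.4] rel deck -82.3 0.1 43.35 F [ 0.26  0.78 -0.69] w 0.0
[ 0.0432  0.0003 -0.0405] [0.16 0.19 0.04]
```

View pics/g4.png

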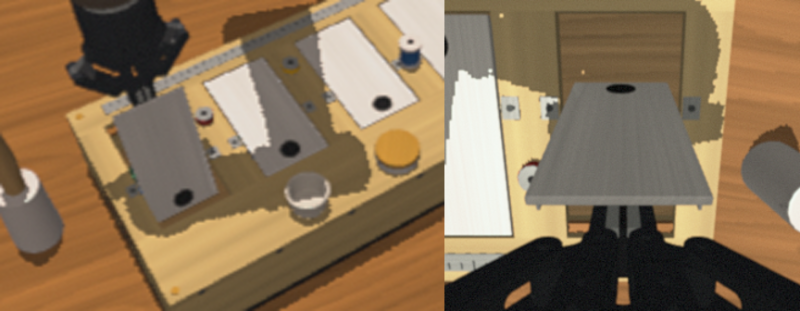

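>>> arm_command(
  rows=[
    {"dx":-0.001,"dy":0.0,"dz":-0.005,"wx":0.0,"wy":0.0,"wz":0.0,"gripper":1.0},
    {"dx":-0.002,"dy":0.0,"dz":-0.01,"wx":0.0,"wy":0.0,"wz":0.0,"gripper":1.0},
    {"dx":-0.003,"dy":0.0,"dz":-0.015,"wx":0.0,"wy":0.0,"wz":0.0,"gripper":1.0},
    {"dx":-0.004,"dy":0.0,"dz":-0.02,"wx":0.0,"wy":0.0,"wz":0.0,"gripper":1.0},
    {"dx":-0.004,"dy":0.0,"dz":-0.024,"wx":0.0,"wy":0.0,"wz":0.0,"gripper":1.0},
    {"dx":-0.004,"dy":0.0,"dz":-0.027,"wx":0.0,"wy":0.0,"wz":0.0,"gripper":1.0},
    {"dx":-0.004,"dy":0.0,"dz":-0.03,"wx":0.0,"wy":0.0,"wz":0.0,"gripper":1.0},
    {"dx":-0.004,"dy":0.0,"dz":-0.03,"wx":0.0,"wy":0.0,"wz":0.0,"gripper":1.0},
  ],
)

```text
clock: 21.3
position: [567.8, -248.3, 147.6]
ee_rot: [-0.704, -0.058, 0.705, -0.059]
contact_force: [-0.1, 0.5, 1.0]
gripper_width: 0.1
```

```bash
python3 nxt.py 4 -42 0 0; python3 l2.py g5
```

```text
t 21.3 pos [ 567.8 -248.3  147.6] rel deck -50.9 -0.1 47.65 F [-0.08  0.54  0.97] w 0.1
[ 0.0476 -0.0001 -0.0089] [ 0.2   0.05 -0.03]
```

View pics/g5.png

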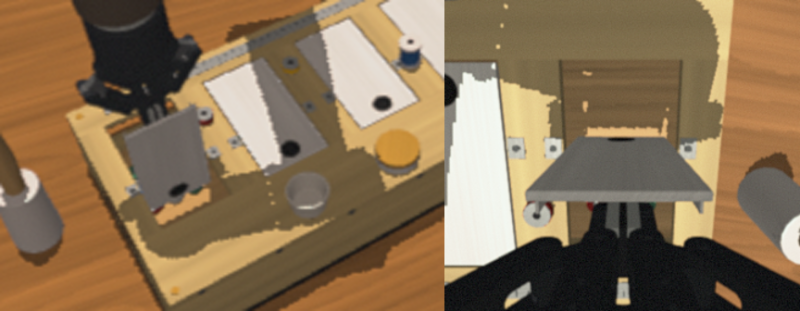

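```bash
cat > ang.py <<'E'
from h import *
from bench import get_image
import sys
d=get_image("scene"); im=d["img"].copy()
im=cv2.resize(im[140:280,150:350],None,fx=4,fy=4,interpolation=cv2.INTER_CUBIC)[:,:,::-1].copy()
pin=PADS[3]-42*DX
for th,c in((float(sys.argv[2]),(0,0,255)),(float(sys.argv[3]),(0,200,0))):
    e=lambda r,y: pin+r*(np.cos(th)*DX-np.sin(th)*np.array([0,0,1]))+y*DY
    q=proj(d,[e(-100,40),e(-100,-40),e(60,-40),e(60,40)])
    cv2.polylines(im,[((q-[150,140])*4).astype(int)],True,c,1)
cv2.imwrite(f"pics/{sys.argv[1]}.png",im)
E
python3 ang.py a1 1.57 1.3
```

```text
(no output)
```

View pics/a1.png

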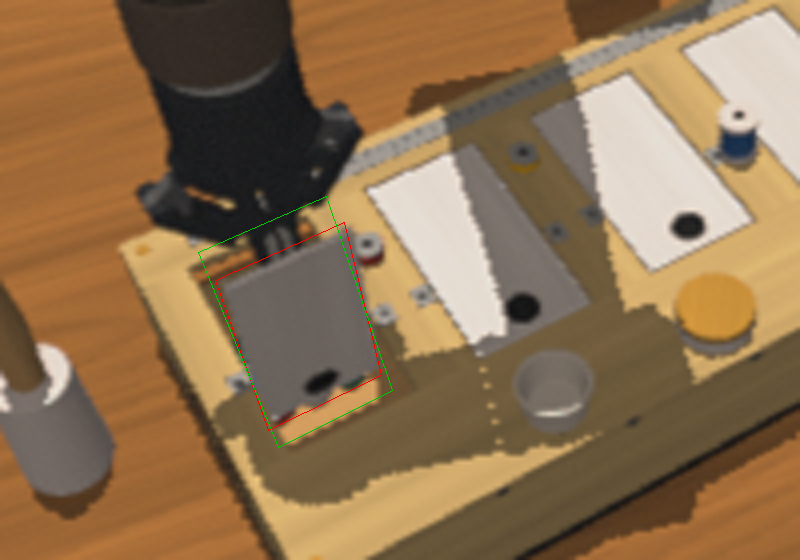

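>>> arm_command(
  rows=[
    {"dx":0.0,"dy":0.0,"dz":0.01,"wx":0.0,"wy":0.0,"wz":0.0,"gripper":1.0},
    {"dx":0.0,"dy":0.0,"dz":0.03,"wx":0.0,"wy":0.0,"wz":0.0,"gripper":1.0},
    {"dx":0.0,"dy":0.0,"dz":0.06,"wx":0.0,"wy":0.0,"wz":0.0,"gripper":1.0},
    {"dx":0.0,"dy":0.0,"dz":0.09,"wx":0.0,"wy":0.0,"wz":0.0,"gripper":1.0},
    {"dx":-0.02,"dy":0.0,"dz":0.12,"wx":0.0,"wy":0.0,"wz":0.0,"gripper":1.0},
    {"dx":-0.04,"dy":0.0,"dz":0.13,"wx":0.0,"wy":0.0,"wz":0.0,"gripper":1.0},
    {"dx":-0.05,"dy":0.0,"dz":0.14,"wx":0.0,"wy":0.0,"wz":0.0,"gripper":1.0},
    {"dx":-0.05,"dy":0.0,"dz":0.14,"wx":0.0,"wy":0.0,"wz":0.0,"gripper":1.0},
  ],
)

```text
clock: 22.25
position: [429.0, -271.7, 199.6]
ee_rot: [0.706, 0.057, -0.704, 0.059]
contact_force: [0.2, 0.0, -1.2]
gripper_width: 0.1
```

```bash
python3 nxt.py 4 -42 0 0; python3 ang.py a2 1.57 1.7
python3 - <<'E'
from bench import get_image
import cv2
cv2.imwrite("pics/w9.png",get_image("wrist")["img"][:,:,::-1])
cv2.imwrite("pics/t9.png",cv2.resize(get_image("top")["img"][150:280,240:430,::-1],None,fx=4,fy=4,interpolation=cv2.INTER_CUBIC))
E
```

```text
t 22.25 pos [ 429.  -271.7  199.6] rel deck -191.7 -0.9 99.57 F [ 0.16  0.04 -1.19] w 0.1
[ 0.0999 -0.0007 -0.1494] [ 0.14 -0.14 -0.11]
```

View pics/a2.png

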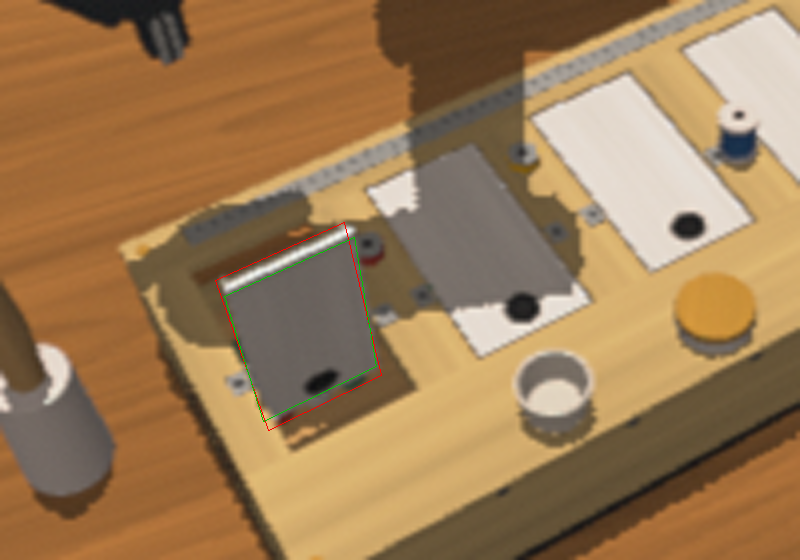

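View pics/t9.png

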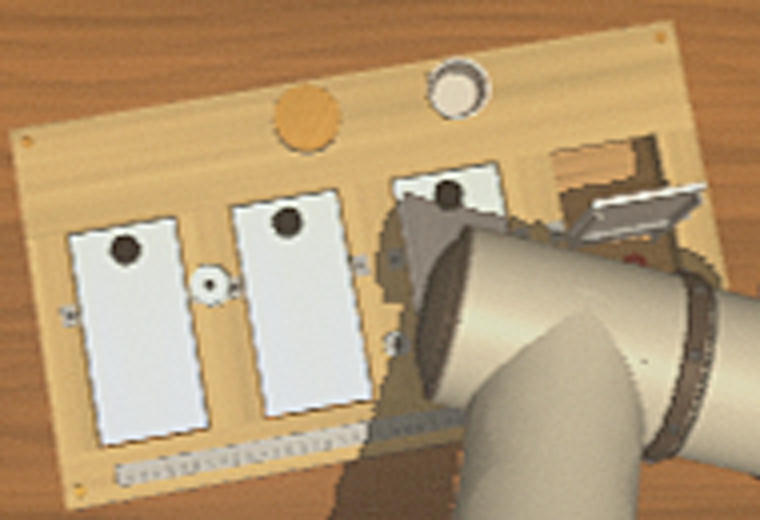

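View pics/w9.png

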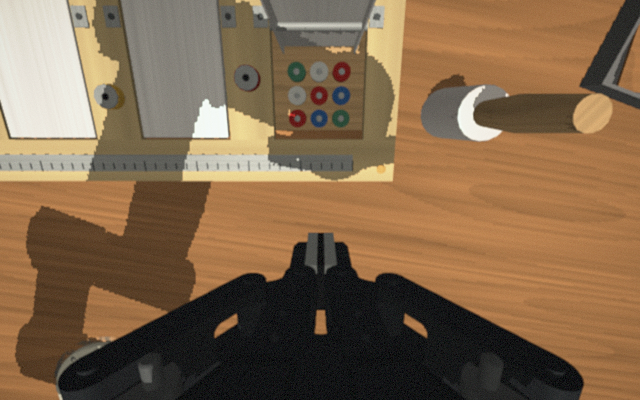

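Run:
```python
from bench import arm
s=arm.read_state(); print(s["clock"],abs(s["joint_vel"]).max().round(3)); print(arm.job_done())
```

```text
22.4 0.016
the job is handed in; nothing more can be done
None
```

The loose cover is the rightmost one (pad 4). It now stands open, leaning a little back, and the job was handed in at 22.4 s of the 54 s allowed.

**Finding it:** Pads 1, 2 and 3 felt firm. Their force climbed to 7.5–9 N within about 1 mm of travel. Pad 4 gave way 2 mm at only 2.5 N.

**Opening it:** I pressed pad 4 further down with the closed fingertips. Then I pushed the raised near end from underneath until the cover was upright, without gripping it.

**Last checks:**
- **Cover angle:** the scene camera puts it at about 1.65–1.7 rad.
- **Bobbins:** the wrist picture shows the ones in the well uncovered.
- **Things on the deck and table:** in the camera views I compared by eye, the spool, the yellow and red bobbins, the tin, the cup and the maul looked unmoved. The two cones were not in those last pictures, and the arm never went near them.
- **Robot:** withdrawn, at rest and touching nothing.

**Disagreements and rough spots:**
- **Fingertip position:** touching the covers showed the real fingertips about 33 mm behind the stated TCP. I worked from the measured contact height instead.
- **Push force:** the push briefly reached about 20 N when the cover edge rubbed on the fingers. After that I raised the tool as I pushed, and the force fell to about zero.

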